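Let a brass ferrule out of the feed hopper and ease the lid shut

TASK

Press down the red lever of the hopper with the yellow lid (the brass one) all the way, hold it down until the brass ferrule has rolled out into the tray in front, then let the lever come up slowly so that the lid eases shut without slamming. Use nothing but that lever: do not touch the lids or the ferrules, and leave the other hopper and everything else on the table alone.

Things in the scene. Friction and masses are not known exactly. Their poses are not given: they have to be found in the camera images.
- brass_hopper: blue feed hopper fixed to the table, yellow lid, brass sample ferrule fixed on its roof (top 220 mm up). Origin on the table below mid-chute; x to its rear, y left, z up. Box x -168..108, y -45..45 mm; 160 mm high behind x=0, 85 ahead. Chute 78 mm wide slopes 14 deg down to an open tray, front wall 70 mm high, inner face x=-162. This is the one to work
- brass_pad (a point): centre of the top face of the red press pad (50 mm along the lever, 42 wide, 9 thick) at the front end of the brass hopper's lever; at rest at hopper x=-129, y=-83, z=118 mm, tilted 10 deg nose up. Pressed fully it sinks 57 mm, straight down within 5 mm, to z=61 and 10 deg nose down. Above and beneath it the way is free
- brass_lever (a joint): brass hopper: lever outside its right (-y) wall, geared to the lid; rad: 0 at rest (pad up), 0.36 fully pressed. Pivot along hopper y at x=30, z=80 mm, pad 160 mm ahead of it. Takes about 1 to 4 N at the pad. A spring makes it follow the finger back up; let go, it flies up and slams the lid. Lid angle = 2.6 x lever angle
- brass_lid (a joint): brass hopper: its lid, a 105 x 76 mm plate hinged at its upper edge (hopper x=30, z=150 mm), closing the chute; rad: 0 shut (sloping 55 deg down to the front), 0.94 fully open (level). 150 g, falls shut. Faster than 1.5 rad/s (pad about 90 mm/s) in the last 0.25 rad before shut is a slam
- brass_ferrule: loose brass ferrule (metal sleeve), 28 mm diameter, 60 mm long, 50 g, lying along hopper y; origin at its centre. Starts in the chute behind the shut lid of the brass hopper, at hopper x = 2, z = 83 mm; once the lid is up it rolls by itself, within about 1 s, into the tray and rests against the front wall at hopper x about -148 mm, z about 45 mm
- steel_hopper: blue feed hopper fixed to the table, green lid, steel sample ferrule fixed on its roof (top 220 mm up). Origin on the table below mid-chute; x to its rear, y left, z up. Box x -168..108, y -45..45 mm; 160 mm high behind x=0, 85 ahead. Chute 78 mm wide slopes 14 deg down to an open tray, front wall 70 mm high, inner face x=-162. Its lever and lid are to be left alone
- steel_pad (a point): centre of the top face of the red press pad (50 mm along the lever, 42 wide, 9 thick) at the front end of the steel hopper's lever; at rest at hopper x=-129, y=-83, z=118 mm, tilted 10 deg nose up. Pressed fully it sinks 57 mm, straight down within 5 mm, to z=61 and 10 deg nose down. Above and beneath it the way is free
- steel_lever (a joint): steel hopper: lever outside its right (-y) wall, geared to the lid; rad: 0 at rest (pad up), 0.36 fully pressed. Pivot along hopper y at x=30, z=80 mm, pad 160 mm ahead of it. Takes about 1 to 4 N at the pad. A spring makes it follow the finger back up; let go, it flies up and slams the lid. Lid angle = 2.6 x lever angle
- steel_lid (a joint): steel hopper: its lid, a 105 x 76 mm plate hinged at its upper edge (hopper x=30, z=150 mm), closing the chute; rad: 0 shut (sloping 55 deg down to the front), 0.94 fully open (level). 150 g, falls shut. Faster than 1.5 rad/s (pad about 90 mm/s) in the last 0.25 rad before shut is a slam
- steel_ferrule: loose steel ferrule (metal sleeve), 28 mm diameter, 60 mm long, 50 g, lying along hopper y; origin at its centre. Starts in the chute behind the shut lid of the steel hopper, at hopper x = 2, z = 83 mm; to be left there
- bundle_left: tied bundle of brush heads (hair down) on a rod in a round wooden foot, 76 mm diameter, 186 mm tall; origin at the centre of its underside; to be left alone
- bundle_right: a second such bundle, 76 mm diameter, 186 mm tall, at the right of the table; origin at the centre of its underside; to be left alone
- spare_brass: loose spare brass ferrule STANDING upright on the table in front of the hopper with the green lid, 28 mm diameter, 60 mm tall; origin at its centre; to be left alone
- spare_steel: loose spare steel ferrule STANDING upright on the table in front of the hopper with the yellow lid, 28 mm diameter, 60 mm tall; origin at its centre; to be left alone
- glue_jar: amber jar with white cap, 70 mm diameter, 80 mm tall; origin at the centre of its underside; to be left alone
- band_roll: tan ring lying flat, 80 mm outside diameter, 22 mm tall; origin at the centre of its underside; to be left alone
- comb_block: wooden block, 30 x 120 x 22 mm; origin at the centre of its underside; to be left alone

How it is judged:
By the outcome, as a careful person would: the job done as asked, in the order asked, and still so for the second after the job is handed in, with the robot touching nothing.
It also fails if it takes over 38 s, if anything falls off the work surface, if the arm or the gripper's body presses on something with over 40 N, if the wrist force passes 120 N, or if a joint passes its speed limit or range.

ROBOT

A 6-joint arm with a two-finger parallel gripper is mounted at the origin on the work surface. World frame = base frame: x ahead of the robot, y to its left, z up, the work surface at z = 0. Lengths are in m, angles in rad, forces in N, time in s.
With the tool pointing down it reaches from about 0.25 to 0.8 m from the base axis. Payload 3.9 kg.
Tool frame: the origin (TCP) lies at the very end of the fingers, on their centre line; the grasp point (between the pads) lies 19 mm behind it; z points along the fingers, x is the direction in which the jaws open and shut, and the axes are right-handed (so a half turn about z gives the same grasp; the last joint's range is limited). The gripper opens to 85 mm and grips with 20 to 120 N. Pads are 22 mm wide; open, the fingers measure 114 mm over their backs; the gripper's body (76 mm by 85 mm) begins 54 mm behind the grasp point. The pads swing forward as they close: fully open they stand 13 mm farther back than shut.
Start: joints at [1.184, 0.26, -0.138, 1.173, 0, 1.571], TCP at [0.198, 0.486, 0.192] pointing down, gripper open.
Joint ranges: [-2.78, 2.78], [-0.83, 1.72], [-1.28, 1.37], [-1.9, 2.12], [-1.57, 1.48], [-3.14, 3.14]. Speed limits (rad/s): [2.57, 2.57, 3.14, 3.14, 3.14, 3.14].

INTERFACE

Orientations are given as a unit quaternion [w, x, y, z].
In Python, from station import r, claw, kin, imaging, ticket, read_time, read_joints, read_joint_velocities, read_joint_efforts, read_eef_pos, read_tool_rot, read_wrist_force, read_moment, read_grip_width gives the robot as it stands. Calls block until the motion is done:
- r.goto(position, orientation): joint-space move of the TCP to a pose.
- r.line_to(position, velocity=0.15, attitude=None): straight line of the TCP; attitude=None keeps the orientation; velocity is the mean speed in m/s.
- r.movej(angles): joint-space move.
- claw.command_gripper(opening, effort=None): opening from 0.0 (shut) to 1.0 (fully open); effort is the grip in N (None keeps the last); returns when the fingers have stopped.
- r.sleep(seconds).
- kin.inverse_kinematics(position, orientation): joint angles nearest the present ones, or None.
- imaging.grab_frame(name): name is "side" or "top" or "wrist"; returns a dict with "img" (384x512x3 uint8, red, green, blue), "mtx" (3x3 intrinsics, pixels), "origin" and "attitude" of the camera in the world; the wrist camera has in their place "mount" (4x4, takes a point from camera to tool coordinates, whose origin is the TCP and whose axes are the tool frame's). Camera axes: x right, y down, z forward; pixel columns grow to the right and rows downward; lengths in m; the calibration is good to about 2 mm. A picture is of the moment at which its call begins: read the wrist's pose just before it. There is no depth.
A pose or a line that the arm cannot do raises r.Unreachable and nothing moves.
- ticket.sign_off(): hands the job in, once; it reports no verdict.
Readings, each from a call of its own:
- read_time(): time.
- read_joints(): joint angles.
- read_joint_velocities(): joint speeds.
- read_joint_efforts(): joint torques, N m.
- read_eef_pos(): TCP position.
- read_tool_rot(): TCP orientation.
- read_wrist_force(): force on the tool from outside, world axes, zero at the start.
- read_moment(): the same for the moment, N m.
- read_grip_width(): opening from 0.0 (shut) to 1.0 (fully open).
Only numpy, scipy, OpenCV 4.12 (cv2) and the standard library are available. Lean on these libraries where they do the work, as an engineer would, in place of code of your own. Each camera call takes 0.05 s, during which the arm holds its last target.

## Working session

There is one attempt and no reset: what is moved stays moved. The work goes in short steps, each a Python script; the robot and the scene stay as the last script left them, time stands still between calls to the robot, and variables do not carry over. Pictures are saved under pics/ and viewed, and the job is handed in when it is done.

```bash
mkdir -p pics; ls; python3 - <<'E'
from station import *
import cv2
for n in ("side","top"):
    f=imaging.grab_frame(n); cv2.imwrite(f"pics/{n}0.png",f["img"][:,:,::-1]); print(n,f["mtx"],f["origin"],f["attitude"])
print(read_time(),read_tool_rot(),read_wrist_force())
E
```

```text
pics
side [[464.9374372    0.         252.63575277]
 [  0.         464.9374372  193.30799865]
 [  0.           0.           1.        ]] [-0.05006236 -0.84817279  0.94579822] [-0.39996861  0.86388794 -0.27492323  0.13468466]
top [[419.10981825   0.         256.8719761 ]
 [  0.         419.10981825 193.74971116]
 [  0.           0.           1.        ]] [ 0.32140427 -0.01378857  1.33435512] [-0.06567724  0.70652359 -0.70169682  0.0642845 ]
0.1 [ 5.02270973e-04  8.29836689e-01  5.58005612e-01 -7.44048402e-04] [-0.01771337 -0.21727566  0.47851767]
```

View pics/side0.png

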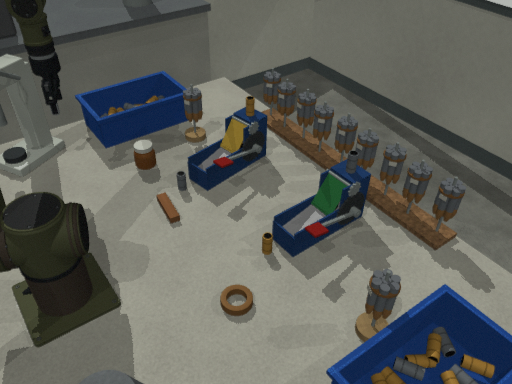

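View pics/top0.png

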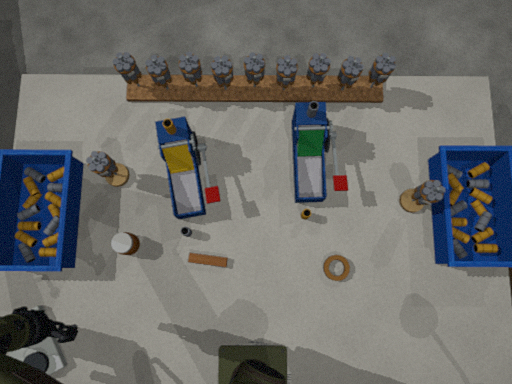

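The top view shows the yellow-lid hopper at about (180,165), with its pad at (212,195). In the side view the same pad is at (222,161). The green-lid hopper is to the right in both. Next I'll measure the pad and the hopper's yaw.

```bash
cat > h.py <<'E'
import numpy as np, cv2
from scipy.spatial.transform import Rotation as R
def q(a): return R.from_quat([a[1],a[2],a[3],a[0]])
def ray(f,uv):
    d=np.linalg.inv(f["mtx"])@np.array([uv[0],uv[1],1.]); d=q(f["attitude"]).apply(d); return np.array(f["origin"]),d/np.linalg.norm(d)
def onz(f,uv,z):
    o,d=ray(f,uv); return o+d*(z-o[2])/d[2]
def proj(f,p):
    c=q(f["attitude"]).inv().apply(np.array(p)-f["origin"]); u=f["mtx"]@c; return u[:2]/u[2]
def tri(f,a,g,b):
    o1,d1=ray(f,a);o2,d2=ray(g,b)
    s=np.linalg.lstsq(np.c_[d1,-d2],o2-o1,rcond=None)[0]; p,r=o1+s[0]*d1,o2+s[1]*d2
    return (p+r)/2,np.linalg.norm(p-r)
def hsvmask(f,lo,hi):
    return cv2.inRange(cv2.cvtColor(f["img"],cv2.COLOR_RGB2HSV),lo,hi)
def redmask(f): return hsvmask(f,(0,190,110),(5,255,255))|hsvmask(f,(175,190,110),(180,255,255))
def blobs(m,amin=30):
    n,l,s,c=cv2.connectedComponentsWithStats(m); return [(c[i],s[i],l==i) for i in range(1,n) if s[i,4]>=amin]
E
python3 - <<'E'
from h import *; from station import imaging
F={n:imaging.grab_frame(n) for n in("side","top")}
for n,f in F.items():
    for c,s,m in blobs(redmask(f)):
        print(n,"red",c,s[:5],cv2.minAreaRect(np.argwhere(m)[:,::-1].astype(np.float32)), "on118",onz(f,c,.118).round(4))
for c,s,m in blobs(hsvmask(F["top"],(105,120,40),(128,255,255)),300):
    rc=cv2.minAreaRect(np.argwhere(m)[:,::-1].astype(np.float32)); print("blue",c,s,rc,cv2.boxPoints(rc).round(1).tolist())
t=F["top"]["img"]; cv2.imwrite("pics/topz.png",cv2.resize(t[90:260,90:260,::-1],None,fx=3.5,fy=3.5,interpolation=cv2.INTER_CUBIC))
t=F["side"]["img"]; cv2.imwrite("pics/sidez.png",cv2.resize(t[80:230,130:290,::-1],None,fx=4,fy=4,interpolation=cv2.INTER_CUBIC))
E
```

```text
side red [222.81395349 161.01162791] [215 157  17   9  86] ((222.99998474121094, 160.99996948242188), (7.1427483558654785, 15.384381294250488), 74.05460357666016) on118 [0.5462 0.1191 0.118 ]
side red [316.35483871 228.47741935] [306 223  22  13 155] ((316.4224548339844, 228.3189697265625), (11.423662185668945, 18.120288848876953), 66.80140686035156) on118 [ 0.5841 -0.2602  0.118 ]
top red [340.03954802 182.53672316] [333 176  15  14 177] ((340.0076599121094, 182.56153869628906), (14.512063980102539, 12.527507781982422), 82.87498474121094) on118 [ 0.5833 -0.257   0.118 ]
top red [212.02747253 194.24175824] [205 187  15  16 182] ((212.12161254882812, 194.22972106933594), (14.302711486816406, 12.658721923828125), 80.53767395019531) on118 [0.5455 0.1218 0.118 ]
blue [307.7918552  141.05701357] [ 292  102   36  100 1105] ((309.5, 151.5), (99.0, 35.0), 90.0) [[292.0, 102.0], [327.0, 102.0], [327.0, 201.0], [292.0, 201.0]]
blue [179.4002181 156.0087241] [156 117  50 102 917] ((180.1781768798828, 167.68612670898438), (99.17697143554688, 33.778926849365234), 79.9393081665039) [[154.89999389648438, 121.80000305175781], [188.10000610351562, 115.9000015258789], [205.5, 213.60000610351562], [172.1999969482422, 219.5]]
blue [473.85726977 204.22460764] [ 429  146   83  122 6754] ((470.0, 206.49996948242188), (120.99998474121094, 81.99998474121094), 90.0) [[429.0, 146.0], [511.0, 146.0], [511.0, 267.0], [429.0, 267.0]]
blue [ 38.36271676 207.51921965] [   0  149   83  122 6920] ((40.99999237060547, 209.49996948242188), (81.99998474121094, 120.99998474121094), 0.0) [[0.0, 270.0], [0.0, 149.0], [82.0, 149.0], [82.0, 270.0]]
```

```bash
ls pics
```

```text
side0.png
sidez.png
top0.png
topz.png
```

View pics/topz.png

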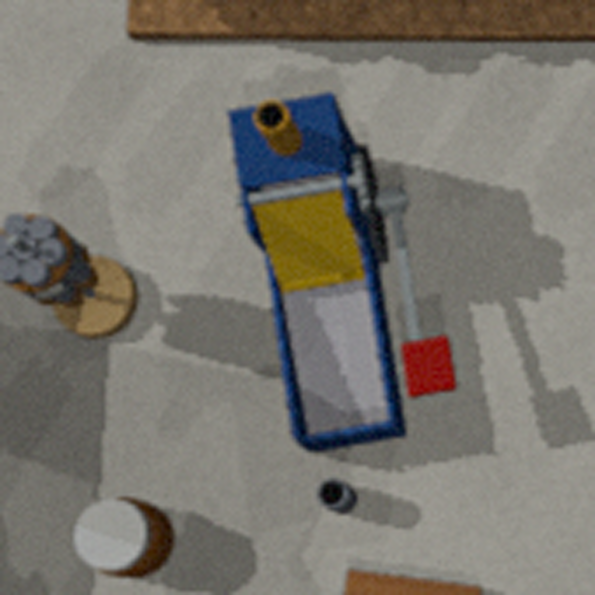

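View pics/sidez.png

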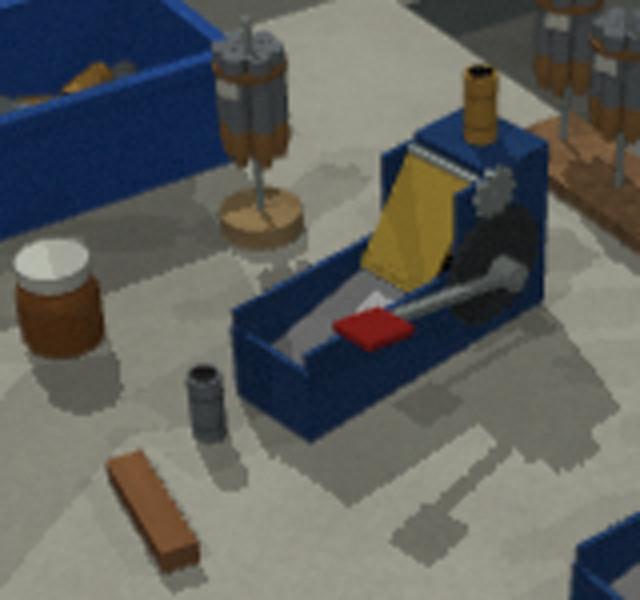

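The two views agree on the pad to within 3 mm: about (0.5457, 0.1205) at z=118 mm. Next I get the yaw from the rim, then hover above the pad with the fingers shut.

```bash
python3 - <<'E'
from h import *; from station import *
f=imaging.grab_frame("top")
z=lambda a,b:onz(f,(a/3.5+90-.36,b/3.5+90-.36),.085)
fl,fr=z(298,449),z(405,433); print("front corners",fl,fr,"width",np.linalg.norm(fl-fr))
d=fl-fr; y1=np.arctan2(-d[0],d[1]); print("yaw",np.degrees(y1))
for y in (y1,np.radians(9.5)):
    R2=np.array([[np.cos(y),-np.sin(y)],[np.sin(y),np.cos(y)]]); O=(fl[:2]+fr[:2])/2-R2@[-.168,0]
    print("origin",O,"pad pred",O+R2@[-.129,-.083], "roof ferrule px",)
p=np.array([.5457,.1205,.118])
def quat(yaw): 
    x=np.array([np.cos(yaw),np.sin(yaw),0]); zz=np.array([0,0,-1.]); m=np.c_[x,np.cross(zz,x),zz]
    a=R.from_matrix(m).as_quat(); return [a[3],a[0],a[1],a[2]]
for k in range(4):
    qq=quat(np.radians(9)+k*np.pi/2); print(k,np.round(qq,4),kin.inverse_kinematics([*p[:2],.2],qq),kin.inverse_kinematics([*p[:2],.06],qq))
E
```

```text
front corners [0.47852596 0.23531098 0.085     ] [0.49297988 0.14396793 0.085     ] width 0.09247955970271422
yaw 8.991799527375445
origin [0.65168832 0.21589669] pad pred [0.53724596 0.11375489] roof ferrule px
origin [0.6514489  0.21736745] pad pred [0.53791701 0.1142146 ] roof ferrule px
0 [0.     0.9969 0.0785 0.    ] [ 0.21732974  0.31536095 -0.0389097   1.21652568  0.          1.63104643] [ 0.21732974  0.40402685 -0.28732078  0.8794487   0.          1.63104643]
1 [0.     0.6494 0.7604 0.    ] [ 0.21732974  0.31536095 -0.0389097   1.21652568  0.          0.06025011] [ 0.21732974  0.40402685 -0.28732078  0.8794487   0.          0.06025011]
2 [ 0.     -0.0785  0.9969  0.    ] [ 0.21732974  0.31536095 -0.0389097   1.21652568  0.         -1.51054622] [ 0.21732974  0.40402685 -0.28732078  0.8794487   0.         -1.51054622]
3 [-0.      0.7604 -0.6494  0.    ] [ 0.21732974  0.31536095 -0.0389097   1.21652568  0.         -3.08134255] [ 0.21732974  0.40402685 -0.28732078  0.8794487   0.         -3.08134255]
```

My eyeballed corners predict the pad about 10 mm nearer the base. That fits the rim outline including the outer wall faces down to the table. The direct pad measurement is the better one, and the wrist camera will check it.

```bash
python3 - <<'E'
from h import *; from station import *
Q=[0,0.9969173,0.0784591,0]
claw.command_gripper(0.0,20)
p=read_eef_pos(); r.line_to([p[0],p[1],.25],velocity=.2)
r.goto([.5457,.1205,.24],Q)
print(read_time(),read_eef_pos(),read_tool_rot(),read_wrist_force(),read_grip_width())
tp,tr=np.array(read_eef_pos()),q(read_tool_rot())
f=imaging.grab_frame("wrist"); cv2.imwrite("pics/wrist1.png",f["img"][:,:,::-1])
M=np.array(f["mount"]); W=np.eye(4);W[:3,:3]=tr.as_matrix();W[:3,3]=tp; C=W@M
a=R.from_matrix(C[:3,:3]).as_quat(); f["origin"]=C[:3,3]; f["attitude"]=[a[3],*a[:3]]
for c,s,m in blobs(redmask(f),100):
    rc=cv2.minAreaRect(np.argwhere(m)[:,::-1].astype(np.float32)); print(c,s,onz(f,c,.118),[onz(f,b,.118)[:2].round(4).tolist() for b in cv2.boxPoints(rc)])
f=imaging.grab_frame("side"); cv2.imwrite("pics/side1.png",f["img"][:,:,::-1])
E
```

```text
3.2917 [0.5453653  0.12142533 0.23996355] [-1.88449041e-04  9.96857720e-01  7.92126269e-02 -1.03575963e-04] [ 0.55946677  0.55172823 -0.57489812] 5.7789149271186095e-05
```

View pics/wrist1.png

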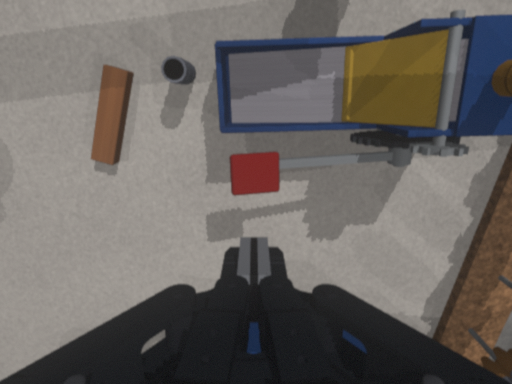

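View pics/side1.png

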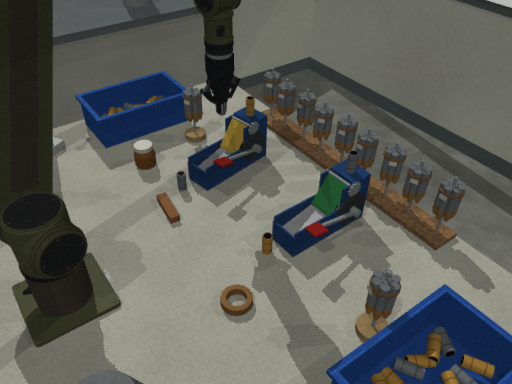

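In the wrist view the red pad is centred at about (255,173), squared up with the tool, with the yellow-lid hopper above it and the fingertips at (253,240). My red threshold missed it, so I'll loosen it and repeat the measurement.

```bash
python3 - <<'E'
from h import *; from station import *
tp,tr=np.array(read_eef_pos()),q(read_tool_rot())
f=imaging.grab_frame("wrist")
M=np.array(f["mount"]); W=np.eye(4);W[:3,:3]=tr.as_matrix();W[:3,3]=tp; C=W@M
a=R.from_matrix(C[:3,:3]).as_quat(); f["origin"]=C[:3,3]; f["attitude"]=[a[3],*a[:3]]
im=f["img"].astype(int); m=((im[:,:,0]>2.5*im[:,:,1])&(im[:,:,0]>2.5*im[:,:,2])&(im[:,:,0]>80)).astype(np.uint8)
for c,s,mm in blobs(m,300):
    rc=cv2.minAreaRect(np.argwhere(mm)[:,::-1].astype(np.float32)); b=np.array([onz(f,x,.118)[:2] for x in cv2.boxPoints(rc)])
    print(c,s,onz(f,c,.118),np.linalg.norm(np.diff(b,axis=0),axis=1),b.round(4).tolist())
print(proj(f,[.5457,.1205,.118]),proj(f,tp))
E
```

```text
[254.6787172  172.66005831] [ 231  153   47   41 1715] [0.54699121 0.12430975 0.118     ] [0.04559323 0.03892649 0.04733515] [[0.5209, 0.1376], [0.5653, 0.1479], [0.5749, 0.1102], [0.5288, 0.0994]]
[252.80780929 176.10578974] [252.33500145 222.78021851]
```

The views agree to within a few mm, and the visible size is 46 x 39 mm against 50 x 42 mm given. I'll take (0.5463, 0.1225) and press, watching the force.

```bash
python3 - <<'E'
from h import *; from station import *
X,Y=.5463,.1225
r.line_to([X,Y,.135],velocity=.12); f0=np.array(read_wrist_force()); print(read_time(),f0)
def st(): 
    F=np.array(read_wrist_force())-f0; return F
for z in [.124,.118,.105,.09,.078,.072,.068,.066,.064,.062,.060,.058]:
    r.line_to([X,Y,z],velocity=.05); F=st(); print(round(read_time(),2),z,np.round(read_eef_pos(),4),F.round(2))
    if F[2]>9: break
f=imaging.grab_frame("side"); cv2.imwrite("pics/side2.png",f["img"][:,:,::-1])
cv2.imwrite("pics/side2z.png",cv2.resize(f["img"][80:230,130:290,::-1],None,fx=4,fy=4,interpolation=cv2.INTER_CUBIC))
E
```

```text
4.4667 [ 0.12817327 -0.49125211  0.17274904]
4.83 0.124 [0.5459 0.1224 0.1237] [ 0.74  0.49 -0.63]
5.1 0.118 [0.5459 0.1224 0.1176] [ 0.11  0.11 -1.26]
5.51 0.105 [0.5458 0.1224 0.1045] [-0.89  0.16  0.19]
5.96 0.09 [0.5459 0.1224 0.0895] [ 0.49  0.05 -0.23]
6.35 0.078 [0.5459 0.1224 0.0776] [-0.1   0.15 -0.59]
6.62 0.072 [0.5461 0.1225 0.0717] [-0.04  0.35  0.18]
6.87 0.068 [0.5461 0.1225 0.0677] [0.63 0.05 0.15]
7.12 0.066 [0.5462 0.1225 0.0658] [-0.05  0.6  -0.43]
7.37 0.064 [0.5462 0.1225 0.0638] [ 1.1   0.43 -0.04]
7.62 0.062 [0.5462 0.1225 0.0619] [-0.24  1.36  0.71]
7.87 0.06 [0.5463 0.1225 0.06  ] [-1.31  0.99  1.5 ]
8.12 0.058 [0.5464 0.1225 0.058 ] [0.21 0.8  2.12]
```

View pics/side2z.png

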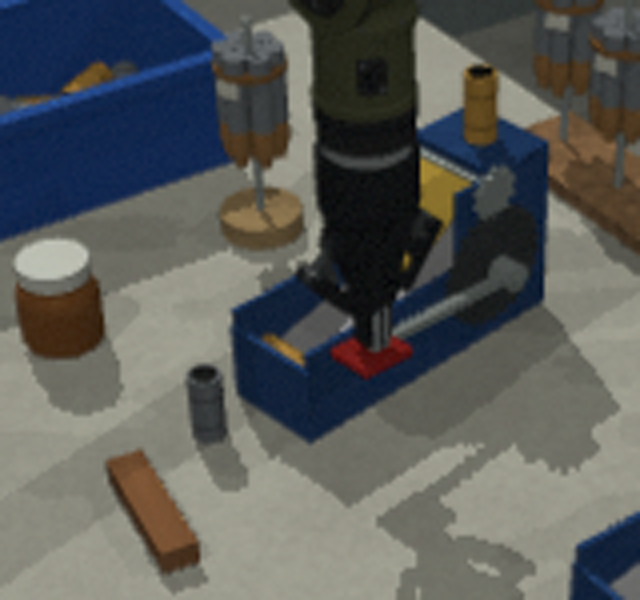

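The side view shows the pad down with the fingertips on it and the brass ferrule already at the tray's front wall (around (285,348) in the zoom). The force rises only gently, so I'll go a little further to confirm the stop.

```bash
python3 - <<'E'
from h import *; from station import *
X,Y=.5463,.1225
f0=np.array([.13,-.49,.17])
for z in [.0565,.055,.0535,.052]:
    r.line_to([X,Y,z],velocity=.03); r.sleep(.05)
    F=np.mean([np.array(read_wrist_force()) for _ in range(3)],0)-f0; print(round(read_time(),2),z,np.round(read_eef_pos(),4),F.round(2))
    if F[2]>10: break
r.sleep(.3);F=np.mean([np.array(read_wrist_force()) for _ in range(3)],0)-f0; print(F,read_eef_pos())
tp,tr=np.array(read_eef_pos()),q(read_tool_rot())
f=imaging.grab_frame("side"); cv2.imwrite("pics/side3z.png",cv2.resize(f["img"][80:230,130:290,::-1],None,fx=4,fy=4,interpolation=cv2.INTER_CUBIC))
f=imaging.grab_frame("wrist"); cv2.imwrite("pics/wrist3.png",f["img"][:,:,::-1])
E
```

```text
8.47 0.0565 [0.5462 0.1225 0.0564] [-1.21  0.71  1.35]
8.77 0.055 [0.5462 0.1225 0.0549] [-0.5   0.31  1.69]
9.07 0.0535 [0.5462 0.1225 0.0534] [-1.42  1.06  2.59]
9.37 0.052 [0.5463 0.1225 0.052 ] [-0.52  0.96  2.56]
[-0.88562062  0.22553607  2.1875707 ] [0.54627012 0.12248241 0.05202112]
```

View pics/side3z.png

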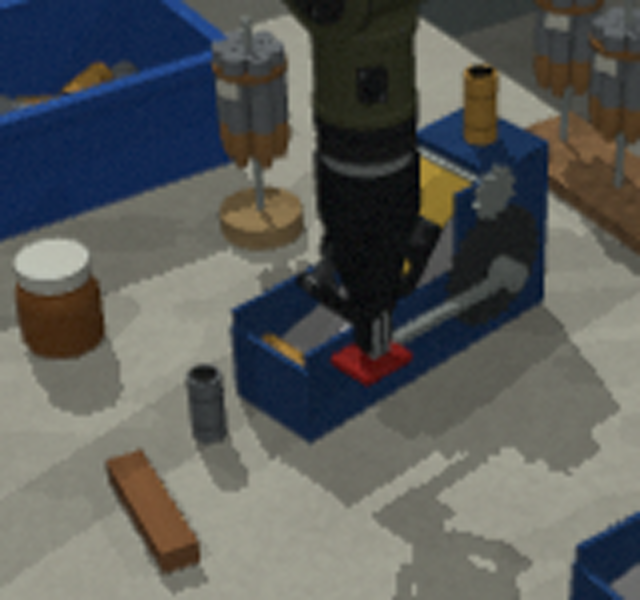

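View pics/wrist3.png

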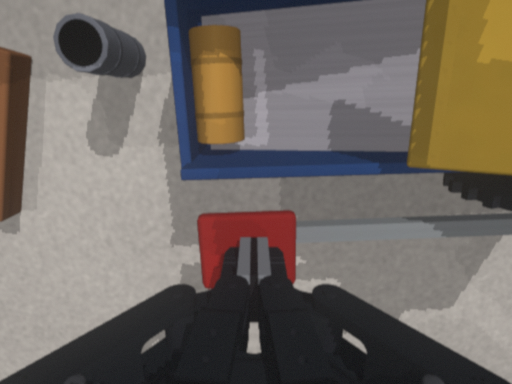

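The wrist view shows the ferrule resting against the front wall at (217,85), with the lid raised. Before relying on this press depth, I'll measure the pad's height now by intersecting the side and wrist views.

```bash
python3 - <<'E'
from h import *; from station import *
tp,tr=np.array(read_eef_pos()),q(read_tool_rot())
f=imaging.grab_frame("wrist")
M=np.array(f["mount"]); W=np.eye(4);W[:3,:3]=tr.as_matrix();W[:3,3]=tp; C=W@M
a=R.from_matrix(C[:3,:3]).as_quat(); f["origin"]=C[:3,3]; f["attitude"]=[a[3],*a[:3]]
g=imaging.grab_frame("side")
print("tip proj wrist",proj(f,tp),"side",proj(g,tp))
# wrist: far edge of pad (hopper-left side) corners
wl,wr=(199,213),(296,211)
for z in (.05,.061,.07,.08,.09): 
    A,B=onz(f,wl,z),onz(f,wr,z); print(z,A.round(4),B.round(4),np.linalg.norm(A-B).round(4))
im=g["img"].astype(int); m=((im[:,:,0]>2.2*im[:,:,1])&(im[:,:,0]>2.2*im[:,:,2])&(im[:,:,0]>80)).astype(np.uint8)
for c,s,mm in blobs(m,30): print("side red",c,s)
for z in (.05,.061,.075,.09,.118): print("side pred pad centre",z,proj(g,[.5465,.1225,z]))
# left (far) corner in side of pad front-left & rear-left
u=lambda a,b:(a/4+130-.375,b/4+80-.375)
print(tri(f,wl,g,u(332,350)),tri(f,wr,g,u(392,333)))
E
```

```text
tip proj wrist [252.33613673 222.78205411] side [222.8525146  177.68162677]
0.05 [0.5121 0.123  0.05  ] [0.5724 0.1339 0.05  ] 0.0613
0.061 [0.5134 0.1276 0.061 ] [0.5701 0.1378 0.061 ] 0.0576
0.07 [0.5145 0.1313 0.07  ] [0.5683 0.141  0.07  ] 0.0546
0.08 [0.5158 0.1354 0.08  ] [0.5663 0.1445 0.08  ] 0.0513
0.09 [0.517  0.1395 0.09  ] [0.5642 0.148  0.09  ] 0.048
side red [221.23880597 170.05970149] [213 166  20  10  67]
side red [316.30569948 228.98445596] [305 222  23  15 193]
side pred pad centre 0.05 [222.92879494 178.1644404 ]
side pred pad centre 0.061 [222.82800486 175.36974399]
side pred pad centre 0.075 [222.69828235 171.77281242]
side pred pad centre 0.09 [222.55746643 167.86828399]
side pred pad centre 0.118 [222.28941941 160.4359056 ]
(array([0.51931551, 0.13986625, 0.09333013]), np.float64(0.004342042152788316)) (array([0.57153126, 0.14300966, 0.08305474]), np.float64(0.012255210464033441))
```

The checks disagree. Both cameras put the pad at about z = 80–90 mm while the TCP reads 52 mm, so the true fingertips sit about 30 mm higher than reported. The hover view already hinted at it, with the pad looking 7% small. So the press is only partial, at about 35 of 57 mm, and I'll keep going down in steps, guarded by force and checked by images.

```bash
python3 - <<'E'
from h import *; from station import *
X,Y=.5463,.1225
f0=np.array([.13,-.49,.17])
def red(g):
    im=g["img"].astype(int); m=((im[:,:,0]>2.2*im[:,:,1])&(im[:,:,0]>2.2*im[:,:,2])&(im[:,:,0]>80)).astype(np.uint8)
    return [(c.round(1).tolist(),s[1]) for c,s,_ in blobs(m,30)][0]
for z in [.047,.043,.039,.036,.033,.030]:
    r.line_to([X,Y,z],velocity=.03); 
    F=[]
    for _ in range(4): r.sleep(.02); F.append(np.array(read_wrist_force()))
    F=np.mean(F,0)-f0; print(round(read_time(),2),z,np.round(read_eef_pos(),4),F.round(2),red(imaging.grab_frame("side")))
    if F[2]>8: break
g=imaging.grab_frame("side"); cv2.imwrite("pics/side4z.png",cv2.resize(g["img"][80:230,130:290,::-1],None,fx=4,fy=4,interpolation=cv2.INTER_CUBIC))
f=imaging.grab_frame("wrist"); cv2.imwrite("pics/wrist4.png",f["img"][:,:,::-1])
E
```

```text
10.25 0.047 [0.5466 0.1225 0.047 ] [-0.71  0.51  2.6 ] ([221.2, 171.5], np.int32(167))
10.65 0.043 [0.5465 0.1225 0.043 ] [-0.01  0.42  2.48] ([221.7, 172.5], np.int32(168))
11.05 0.039 [0.5465 0.1225 0.0389] [-0.2   0.77  1.89] ([221.7, 173.7], np.int32(169))
11.42 0.036 [0.5463 0.1225 0.0359] [0.04 0.75 2.76] ([221.8, 174.5], np.int32(169))
11.78 0.033 [0.5463 0.1225 0.0329] [-0.04  0.44  2.41] ([222.1, 175.4], np.int32(170))
12.15 0.03 [0.5463 0.1225 0.0299] [0.3  0.21 2.61] ([222.4, 176.2], np.int32(171))
```

View pics/side4z.png

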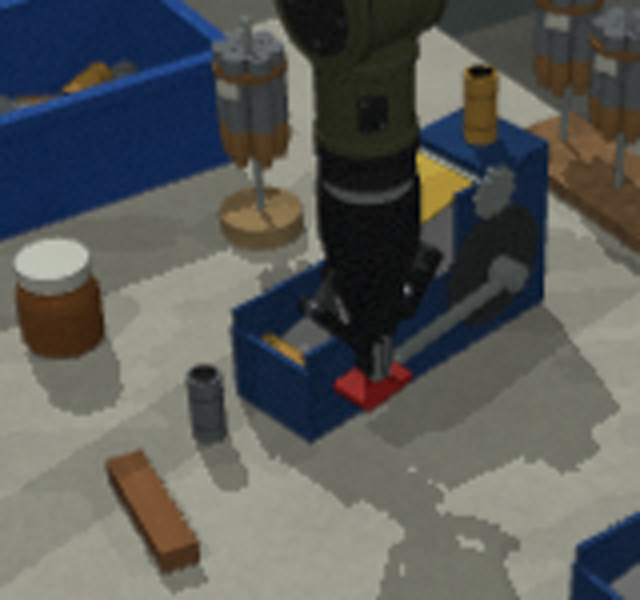

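View pics/wrist4.png

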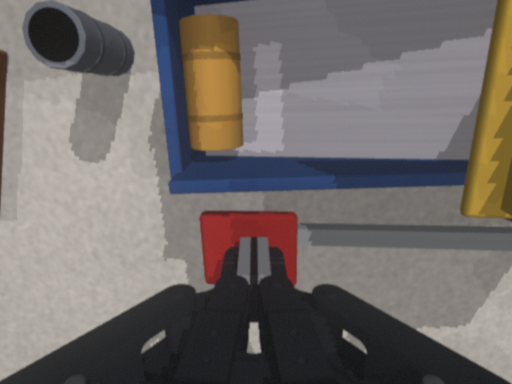

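The pad is still following the finger. Its image row is 176.2, against about 176.1 expected for the full 57 mm, so it's close to the stop. I'll continue in small steps until the force rises.

```bash
python3 - <<'E'
from h import *; from station import *
X,Y=.5463,.1225
f0=np.array([.13,-.49,.17])
def red(g):
    im=g["img"].astype(int); m=((im[:,:,0]>2.2*im[:,:,1])&(im[:,:,0]>2.2*im[:,:,2])&(im[:,:,0]>80)).astype(np.uint8)
    return [(c.round(1).tolist(),s[1]) for c,s,_ in blobs(m,30)][0]
for z in [.0285,.027,.0255,.024,.0225,.021,.0195,.018]:
    r.line_to([X,Y,z],velocity=.03); 
    F=[]
    for _ in range(4): r.sleep(.02); F.append(np.array(read_wrist_force()))
    F=np.mean(F,0)-f0; print(round(read_time(),2),z,np.round(read_eef_pos(),4),F.round(2),red(imaging.grab_frame("side")))
    if F[2]>7: break
g=imaging.grab_frame("side"); cv2.imwrite("pics/side5z.png",cv2.resize(g["img"][80:230,130:290,::-1],None,fx=4,fy=4,interpolation=cv2.INTER_CUBIC))
E
```

```text
12.62 0.0285 [0.5464 0.1225 0.0285] [0.35 0.45 2.83] ([222.4, 176.7], np.int32(171))
12.98 0.027 [0.5465 0.1225 0.027 ] [0.9  0.47 2.67] ([222.5, 176.9], np.int32(172))
13.35 0.0255 [0.5465 0.1225 0.0256] [0.93 0.87 3.18] ([222.8, 177.3], np.int32(172))
13.72 0.024 [0.5464 0.1225 0.024 ] [1.23 0.82 2.73] ([222.7, 177.8], np.int32(172))
14.08 0.0225 [0.5463 0.1225 0.0225] [1.15 1.29 3.2 ] ([222.8, 178.1], np.int32(173))
14.45 0.021 [0.5464 0.1225 0.021 ] [1.41 0.35 3.34] ([223.0, 178.6], np.int32(173))
14.82 0.0195 [0.5467 0.1226 0.0207] [-1.19  0.6  10.78] ([223.1, 178.6], np.int32(173))
```

View pics/side5z.png

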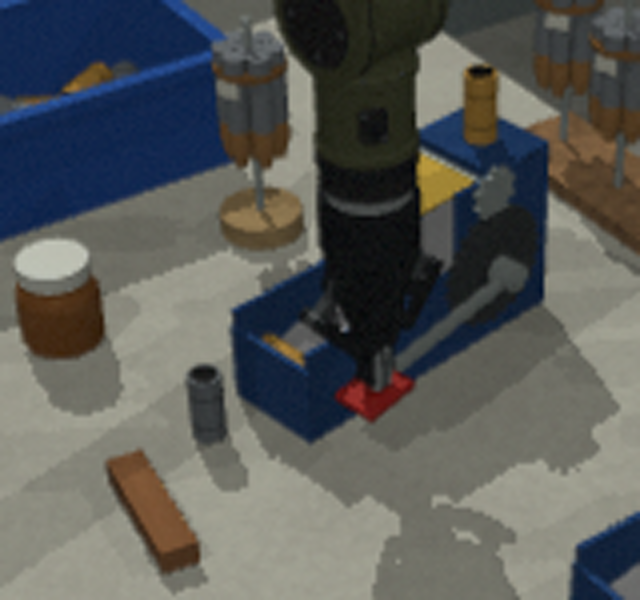

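The force jumped to 10.8 N with no further pad motion, so the lever is on its stop. The lid is level and the ferrule is at the front wall. I'll hold briefly, then let the lever up slowly.

```bash
python3 - <<'E'
from h import *; from station import *
X,Y=.5463,.1225
f0=np.array([.13,-.49,.17])
def red(g):
    im=g["img"].astype(int); m=((im[:,:,0]>2.2*im[:,:,1])&(im[:,:,0]>2.2*im[:,:,2])&(im[:,:,0]>80)).astype(np.uint8)
    return [(c.round(1).tolist(),s[1]) for c,s,_ in blobs(m,30)][0]
r.sleep(.8)
f=imaging.grab_frame("wrist"); cv2.imwrite("pics/wrist5.png",f["img"][:,:,::-1])
for z,v in [(.05,.025),(.06,.015),(.07,.012),(.076,.01),(.082,.01),(.088,.01),(.1,.015)]:
    r.line_to([X,Y,z],velocity=v)
    print(round(read_time(),2),z,np.round(read_eef_pos(),4),(np.array(read_wrist_force())-f0).round(2),red(imaging.grab_frame("side")))
g=imaging.grab_frame("side"); cv2.imwrite("pics/side6z.png",cv2.resize(g["img"][80:230,130:290,::-1],None,fx=4,fy=4,interpolation=cv2.INTER_CUBIC))
E
```

```text
17.13 0.05 [0.5461 0.1224 0.0498] [-2.56 -0.03  2.2 ] ([221.6, 170.7], np.int32(166))
18.0 0.06 [0.5469 0.1226 0.0602] [-0.03  0.92  2.14] ([217.8, 168.1], np.int32(164))
19.03 0.07 [0.5463 0.1225 0.07  ] [ 1.69 -0.05  2.09] ([218.5, 165.2], np.int32(162))
19.83 0.076 [0.5464 0.1225 0.076 ] [1.18 0.14 1.02] ([316.3, 228.9], np.int32(222))
20.63 0.082 [0.5459 0.1224 0.0818] [0.55 0.57 0.7 ] ([316.3, 229.0], np.int32(222))
21.43 0.088 [0.5463 0.1225 0.088 ] [-0.54  0.4   0.47] ([218.5, 161.6], np.int32(159))
22.43 0.1 [0.5462 0.1225 0.0999] [-0.27  0.06 -0.88] ([222.9, 161.0], np.int32(157))
```

View pics/side6z.png

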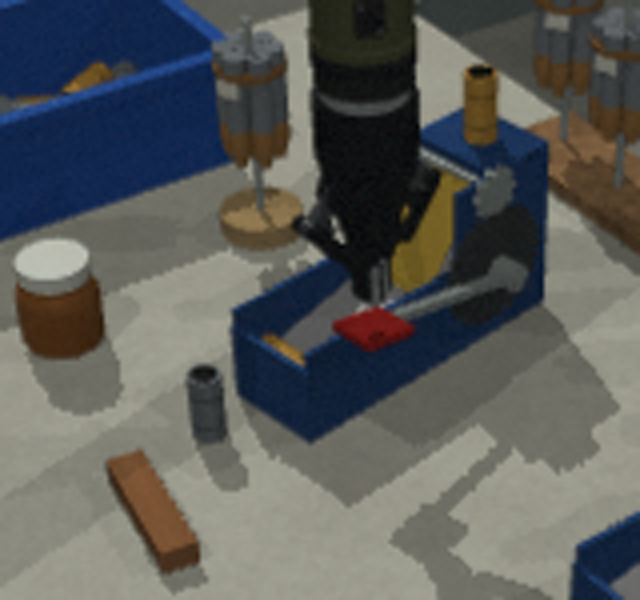

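View pics/wrist5.png

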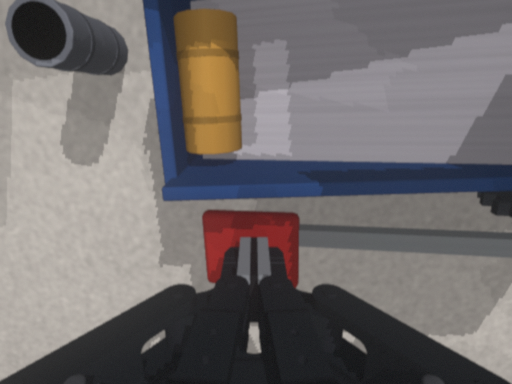

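The pad is back at its rest row (161.0, same as at the start), the lid is shut and the finger is clear above. Now I'll retreat, check and hand in.

```bash
python3 - <<'E'
from h import *; from station import *
r.line_to([.5463,.1225,.25],velocity=.12); r.sleep(.5)
for n in ("side","top"):
    g=imaging.grab_frame(n); cv2.imwrite(f"pics/{n}7.png",g["img"][:,:,::-1])
f=imaging.grab_frame("wrist"); cv2.imwrite("pics/wrist7.png",f["img"][:,:,::-1])
print(read_time(),read_eef_pos(),read_wrist_force())
E
```

```text
24.5833 [0.54631517 0.12250123 0.25002347] [ 0.58476175 -1.32514934  0.10493704]
```

View pics/wrist7.png

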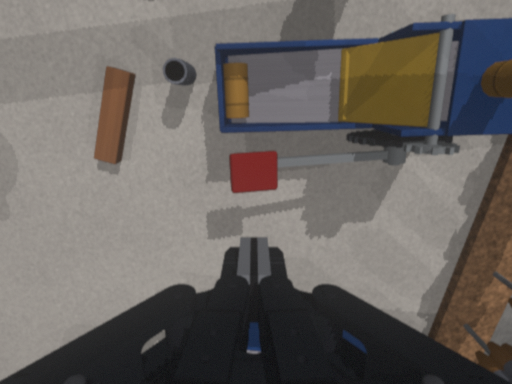

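View pics/side7.png

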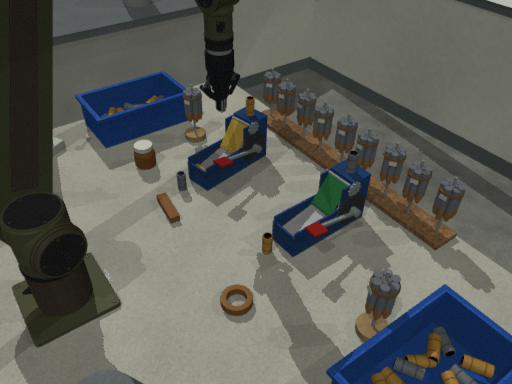

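The wrist view shows the ferrule in the tray at (236,92), the lid shut at (395,80) and the pad at rest. In the side view everything else stands where it did at the start.

```bash
python3 -c "
from station import *
ticket.sign_off(); print(read_time())"
```

```text
the job is handed in; nothing more can be done
the job is handed in; nothing more can be done
```

I pressed the yellow-lid hopper's lever down to its stop and held it there, with the brass ferrule already in the tray. I then let the lever up slowly and handed the job in at about 25 s; sign-off gave no verdict.

- **Press:** At the stop, the force jumped from 3.3 to 10.8 N with no further pad movement. I held it there for about 0.8 s.
- **Ferrule:** It rolled out before the lever was fully down, during a pause partway. The images at full press and after release show it against the tray's front wall.
- **Release:** I raised the finger at about 10–15 mm/s over the last part, well under the 90 mm/s slam speed. The force fell smoothly to zero, and the pad returned to the same image row as at the start (161.0). The lid looks shut in the last wrist and side views. I did not measure its closing speed directly.
- **Everything else:** The last side view shows the other hopper and the loose items where they were at the start. I saved a last top view but did not look at it.

**Checks that disagreed:**
- **Fingertip height:** The shut fingertips turned out to be about 40 mm above the reported tool position. My first "pressed" depth was therefore only partial; the cameras showed this, and I continued to the stop using force and images.
- **Pad position:** My first estimate, from the hopper's rim corners, was about 10 mm off. I used the direct sightings of the pad instead, which agreed to within about 5 mm.

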